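Fit the rotor of a bench centrifuge on its keyed shaft

TASK

Get the small centrifuge ready for a run: set the blue tube rotor on the drive shaft in its bowl and turn it until the keyway in its hub drops over the brass key and the rotor sits fully home on the shaft's shoulder. Let go of the rotor, then shut the lid completely. Do not force the rotor, and leave the other things on the worktop where they are.

Things in the scene. Friction and masses are not known exactly. Their poses are not given: they have to be found in the camera images.
- rotor_hub (a point): The rotor, 0.27 to 0.45 kg: dark blue disc 96 mm across, 20 mm thick, with eight tube holes and a bare-metal knurled round hub, 36 mm across, from 20 to 54 mm above its underside. It stands upright on the worktop at first. This point: on its axis, mid-hub (where it is gripped), 43 mm above the underside. z points up the axis, x towards the keyway.
- rotor: The rotor once more: origin at the centre of its underside. Mind the bars of the yarn reel that hang over the worktop behind and to the left of it: they begin 0.50 m ahead of the robot and 0.21 m to its left, 0.11 to 0.42 m above the worktop.
- keyway (a point): Upper mouth of the rotor's keyway, level with the hub's top, 13 mm from the axis; red marks on hub and disc show it from above. The bore, 22 mm across, goes right through the rotor; the keyway, 8 mm wide and reaching 15.5 mm from the axis, runs its whole length.
- shaft_end (a point): Tip centre of the upright steel drive shaft in the middle of the bowl (128 mm across, 54 mm deep). Shaft 20 mm across, tip tapered to 9 mm; it ends 46 mm above the shoulder the rotor must sit on. z points up, x towards the key. A brake holds it: it does not turn with the rotor. With the rotor home, rotor_hub is on the axis, 3 mm below this point.
- key_top (a point): Top of the brass key on the shaft's side, 12 mm from the axis; a red line on the shaft's end points its way. The key is 6.4 mm wide, reaches 14 mm from the axis and stands from the shoulder to 16 mm above it. Above it the shaft is plain, so a rotor not lined up rests on the key, 16 mm too high. Keyway and key have 4 to 8 degrees of play.
- centrifuge: White housing fixed on the worktop, 176 mm wide, top 115 mm high, with a dark sloping control panel towards the robot. Origin on the shaft's axis at worktop height; x points away from the panel to the lid's hinge, z up. Housing from x = -82 to +112 mm; the panel, under 95 mm high, reaches to x = -130 mm.
- lid (a joint): Angle of the lid about its hinge, rad: 0 shut, growing as it opens; nearly upright (about 1.55) at first, at most 1.65. The hinge is stiff: the lid stays where it is left, and moving it takes about 1 to 4 N at the handle. Shut, it rests on the housing. It is a grey frame with a smoky clear dome 29 mm high.
- lid_handle (a point): Centre of the lid's handle: a dark round bar, 11 mm thick, 76 mm long, parallel to the hinge, at the lid's free edge, 218 mm from the hinge line; the gap between bar and lid is about 30 mm. y runs along the bar. With the lid shut the bar is level, in front of the housing, 123 mm above the worktop.
- lid_hinge (a point): Middle of the lid's hinge line, at the back of the housing's top: 117 mm above the worktop, 100 mm behind the shaft's axis. y runs along the hinge.
- tape_roll: Roll of cream tape lying flat, 67 mm across, 19 mm high; bystander. Origin at the centre of its underside.
- snips: Red-handled thread snips lying flat, 25 x 114 x 9 mm; bystander. Origin at the centre of its underside.
- calculator: Dark pocket calculator lying flat, 108 x 66 x 13 mm; bystander. Origin at the centre of its underside.
- spool_b: Standing spool of white thread with orange flanges, 40 mm across, 50 mm high; bystander. Origin at the centre of its underside.
Not all that is in view belongs to the job. Of the things that look like the rotor, the larger one is meant.

How it is judged:
On the way, in this order (a step that is already met when the one before it is completed fails the run):
1. the rotor sits fully home on the shaft, its keyway over the key, and is let go while the lid is still open (z of rotor_hub in the frame of shaft_end below 0 m and horizontal distance between rotor_hub and shaft_end below 0.004 m and angle between rotor_hub's own z axis and vertical below 0.06 rad and angle between the x axis of rotor_hub and the x axis of shaft_end, either way round below 0.25 rad and value of joint lid above 1 rad and contact force between the fingers and rotor below 0.2 N), for 0.2 s.
2. the lid is shut (value of joint lid below 0.04 rad), for 0.2 s.
At the end, for the whole second after the job is handed in: The rotor sits home on the shaft's shoulder (within 3 mm in height, 4 mm of the axis, upright within 0.06 rad) with its keyway over the key (within 0.25 rad), and the lid is shut (within 0.04 rad) and at rest (z of rotor_hub in the frame of shaft_end below 0 m and horizontal distance between rotor_hub and shaft_end below 0.004 m and angle between rotor_hub's own z axis and vertical below 0.06 rad and angle between the x axis of rotor_hub and the x axis of shaft_end, either way round below 0.25 rad and value of joint lid below 0.04 rad and velocity of joint lid below 0.05 rad/s); the robot touches nothing.
It fails at once if the rotor is forced: it presses on the centrifuge with more than 80 N (contact force between rotor and centrifuge above 80 N).
It fails at once if a bystander is pushed more than 20 mm from its place (distance of any of tape_roll, snips, calculator, spool_b from where it was at the start of the episode above 0.02 m).
It also fails if it takes over 56 s, if anything falls off the work surface, if the arm or the gripper's body presses on something with over 40 N, if the wrist force passes 120 N, or if a joint passes its speed limit or range.

ROBOT

A 6-joint arm with a two-finger parallel gripper is mounted at the origin on a cart in front of the work surface, level with it; the furniture and walls round the work are solid. World frame = base frame: x ahead of the robot, y to its left, z up, the work surface at z = 0. Lengths are in m, angles in rad, forces in N, time in s.
With the tool pointing down it reaches from about 0.35 to 0.975 m from the base axis. Payload 4.9 kg.
Tool frame: the origin (TCP) lies on the centre line of the jaws, within the pads' length; the fingertips stand 22 mm ahead of it and the grasp point (between the pads) lies 3 mm ahead of it (manip.tcp_to_tips is the distance from the TCP to the fingertips, in m); z points along the fingers, x is the direction in which the jaws open and shut, and the axes are right-handed (so a half turn about z gives the same grasp; the last joint's range is limited). The gripper opens to 85 mm and grips with 20 to 120 N. Pads are 22 mm wide; open, the fingers measure 114 mm over their backs; the gripper's body (76 mm by 85 mm) begins 54 mm behind the grasp point. The pads swing forward as they close: fully open they stand 13 mm farther back than shut.
Start: joints at [1.13, 0.053, 1.613, -0, 1.476, -0.119], TCP at [0.198, 0.593, 0.253] pointing down, gripper open.
Joint ranges: [-3.01, 3.01], [-1.01, 2.22], [0.06, 2.58], [-1.02, 4.17], [0.09, 2.62], [-3.14, 3.14]. Speed limits (rad/s): [2.57, 2.57, 3.14, 3.14, 3.14, 3.14].

INTERFACE

Orientations are given as a unit quaternion [w, x, y, z].
In Python, from plant import manip gives the robot as it stands.
- The arm moves only by the shell command python3 -m pendant 'ROWS'. ROWS is a JSON object of lists of equal length, an entry for each row: "linear": the shift along the tool's x, y, z in cm, a list of three; "rotation": the turn, a rotation vector about the tool's x, y, z in degrees, a list of three; "grip": the closure, from 0 (fully open) to 1 (shut). A call has exactly 10 rows; each row is the pose to reach, as a shift and turn from the pose commanded when the call began, along the tool's axes at that moment; what a row does not reach only later rows make up. A row lasts 1/12 s, in which the tool goes at most 41.7 mm and 7.16 degrees, less where a joint would pass 70% of its speed; a pose out of reach is approached as far as the arm can. A call with a gripper value outside its range is refused whole. The fingers move at their own pace and stop on an object; the grip force is fixed at half the most. Time passes only in rows, so rows that repeat a pose let the fingers close, or fill a call up. It gives the time, the measured TCP pose, the force and the opening at its end, in the units of the state.
- manip.state(): the state, without advancing time (a new reading comes with each control period).
- manip.grab_frame(name): name is "scene" or "top" or "wrist"; returns the picture (384x512x3 uint8, red, green, blue); there is no depth.
- manip.calibration(name): a dict with "fx", "fy", "cx", "cy" (pixels), "cam_to_world" (4x4, takes a point from camera to world coordinates). Camera axes: x right, y up, looking along -z (the intrinsics and any distortion apply to the point x, -y, -z); pixel columns grow to the right and rows downward; lengths in m; the calibration is good to about 2 mm. A picture is of the moment at which its call begins: read the wrist's pose just before it. calibration takes no time and is no camera call; for the wrist camera it gives the pose at the moment of the call.
- manip.job_done(): hands the job in, once; it reports no verdict.
The state is a dict: "time": time; "joint_pos": joint angles; "joint_vel": joint speeds; "joint_efforts": joint torques, N m; "tool_pos": TCP position; "tool_rot": TCP orientation; "contact_force": force on the tool from outside, world axes, zero at the start; "ft_torque": the same for the moment, N m; "gripper_width": opening from 0.0 (shut) to 1.0 (fully open).
Only numpy, scipy, OpenCV 4.12 (cv2) and the standard library are available. Lean on these libraries where they do the work, as an engineer would, in place of code of your own. Each camera call takes 0.05 s, during which the arm holds its last target. There are 200 camera calls.

## Working session

There is one attempt and no reset: what is moved stays moved. The work goes in short steps, Python scripts to look and compute and a shell command to move; the robot and the scene stay as the last step left them, time stands still between calls to the robot, and variables do not carry over. Pictures are saved under pics/ and viewed, about 8 in all and at most 12, crops included, and the job is handed in when it is done.

```bash
mkdir -p pics; ls; cat > h.py <<'E'
import numpy as np,cv2
from plant import manip
from scipy.spatial.transform import Rotation as R
def ray(cal,u,v):
    M=np.array(cal["cam_to_world"]);d=np.array([(u-cal["cx"])/cal["fx"],-(v-cal["cy"])/cal["fy"],-1.0])
    return M[:3,3],M[:3,:3]@d
def onz(cal,u,v,z):
    o,d=ray(cal,u,v);return o+d*(z-o[2])/d[2]
def proj(cal,p):
    M=np.array(cal["cam_to_world"]);q=M[:3,:3].T@(np.array(p)-M[:3,3]);return cal["cx"]-cal["fx"]*q[0]/q[2],cal["cy"]+cal["fy"]*q[1]/q[2]
def save(n,im): cv2.imwrite("pics/"+n+".png",cv2.cvtColor(im,cv2.COLOR_RGB2BGR))
def toolrel(p,st=None):
    st=st or manip.state();return R.from_quat(np.roll(st["tool_rot"],-1)).inv().apply(np.array(p)-st["tool_pos"])*100
E
python3 - <<'E'
from h import *
st=manip.state();print(st)
for n in("scene","top","wrist"):
    c=manip.calibration(n);print(n,{k:(np.round(v,3).tolist()) if not isinstance(v,str) else v for k,v in c.items()})
a=manip.grab_frame("top");b=manip.grab_frame("scene")
np.save("top0.npy",a);np.save("scene0.npy",b)
save("top0",cv2.resize(a,(800,600),interpolation=cv2.INTER_CUBIC));save("scene0",b)
E
```

```text
pics
{'time': 0.0, 'joint_pos': array([ 1.13000330e+00,  5.33967003e-02,  1.61426410e+00, -1.86829824e-05,
        1.47597373e+00, -1.18989788e-01]), 'joint_vel': array([ 0.00057909, -0.00034583,  0.00077335,  0.00111913, -0.00205153,
       -0.00101135]), 'joint_efforts': array([-2.37558939e-03, -3.93682694e+01, -3.70167017e+01, -1.97383479e-04,
        7.19238102e-03, -8.60017870e-07]), 'tool_pos': array([0.19743145, 0.59240796, 0.25205611]), 'tool_rot': array([ 5.02526601e-04,  8.11256641e-01,  5.84689336e-01, -8.88747117e-04]), 'contact_force': array([-0.18685727,  0.26232044,  0.20041762]), 'ft_torque': array([ 0.01002434, -0.02578988, -0.03433086]), 'gripper_width': 1.0042117843821776}
scene {'fx': 460.265, 'fy': 460.265, 'cx': 255.993, 'cy': 197.013, 'cam_to_world': [[-0.96, 0.201, -0.195, 0.254], [-0.28, -0.701, 0.655, 1.142], [-0.005, 0.684, 0.73, 1.394], [0.0, 0.0, 0.0, 1.0]]}
top {'fx': 475.755, 'fy': 475.755, 'cx': 256.767, 'cy': 200.64, 'cam_to_world': [[-0.021, 0.996, -0.083, 0.462], [-1.0, -0.022, -0.006, 0.002], [-0.008, 0.083, 0.997, 1.513], [0.0, 0.0, 0.0, 1.0]]}
wrist {'fx': 300.719, 'fy': 300.719, 'cx': 254.223, 'cy': 190.433, 'cam_to_world': [[0.317, -0.901, -0.295, 0.121], [0.948, 0.301, 0.1, 0.617], [-0.001, -0.311, 0.95, 0.374], [0.0, 0.0, 0.0, 1.0]]}
```

View pics/top0.png

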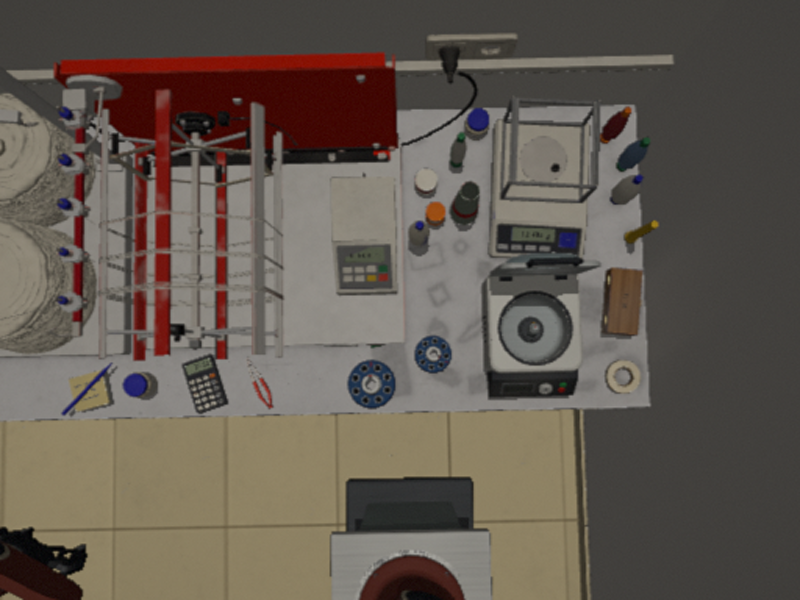

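View pics/scene0.png

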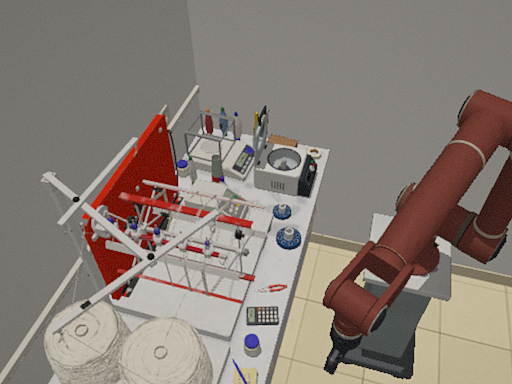

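The top view (800-px scale) shows two rotor-like discs: A at (372,384), larger, and B at (433,354), smaller. A fits "the larger one". The centrifuge is at (533,330) with its lid upright behind it. Next I measure both and check with an enlarged crop.

```bash
python3 - <<'E'
from h import *
a=np.load("top0.npy");c=manip.calibration("top")
hsv=cv2.cvtColor(a,cv2.COLOR_RGB2HSV)
m=cv2.inRange(hsv,(95,80,30),(120,255,200));m[:, :190]=0
m=cv2.morphologyEx(m,cv2.MORPH_CLOSE,np.ones((5,5)))
for k in cv2.findContours(m,cv2.RETR_EXTERNAL,2)[0]:
    if cv2.contourArea(k)>150:
        (u,v),r=cv2.minEnclosingCircle(k);p=onz(c,u,v,.02);print("disc",u,v,r,p, 'diam',2*(onz(c,u+r,v,.02)-p)[1])
# bowl rim approx px
for n,(u,v),z in(("bowl",(533*.64,328*.64),.115),("shaft",(533*.64,328*.64),.1),("panelL",(489*.64,397*.64),.03),("panelR",(577*.64,392*.64),.03),("topFL",(487*.64,371*.64),.115),("topFR",(580*.64,370*.64),.115),("topBL",(487*.64,282*.64),.115),("topBR",(577*.64,275*.64),.115)): print(n,onz(c,u,v,z))
x=cv2.resize(a[200:270,210:385],(800,320),interpolation=cv2.INTER_CUBIC);save("crop1",x)
E
```

```text
disc 237.5 245.5 14.916534423828125 [0.4463988  0.07369448 0.02      ] diam -0.09325102131481297
disc 276.8592224121094 226.31553649902344 11.467357635498047 [ 0.50365331 -0.05076426  0.02      ] diam -0.07183874668122013
bowl [ 0.5450659  -0.23748367  0.115     ]
shaft [ 0.54596216 -0.24004753  0.1       ]
panelL [ 0.4151072  -0.16002867  0.03      ]
panelR [ 0.42129284 -0.33449053  0.03      ]
topFL [ 0.46625934 -0.14852905  0.115     ]
topFR [ 0.46442463 -0.32251092  0.115     ]
topBL [ 0.63411962 -0.15369658  0.115     ]
topBR [ 0.64367322 -0.32421238  0.115     ]
```

View pics/crop1.png

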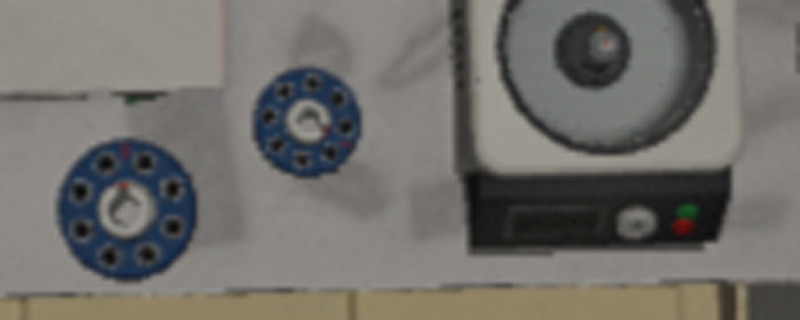

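The crop confirms A at (127,210): the larger blue disc (measured 93 mm across, against 72 mm for B), with its red mark pointing roughly to +x. B at (308,120) is the decoy. I move above A for a close look.

```bash
python3 -m pendant '{"linear":[[-4,3.8,0.5],[-8,7.7,1],[-12,11.5,1.5],[-16,15.4,2],[-20,19.2,2.5],[-24,23,3],[-28,27,3.5],[-32,31,4],[-35,34,4.5],[-38,37,5]],"rotation":[[0,0,-2],[0,0,-4],[0,0,-6],[0,0,-8],[0,0,-10],[0,0,-12],[0,0,-14],[0,0,-16],[0,0,-18],[0,0,-18.4]],"grip":[0,0,0,0,0,0,0,0,0,0]}'
python3 - <<'E'
from h import *
print(toolrel([.446,.074,.19]))
E
```

```text
time: 0.93
tool_pos: [0.3774, 0.217, 0.2147]
tool_rot: [0.0, 0.707, 0.707, 0.0]
contact_force: [0.4, 0.8, 0.4]
gripper_width: 0.996
[-14.31017194   6.84058183   2.4737972 ]
```

```bash
python3 -m pendant '{"linear":[[-4,1.8,0.5],[-8,3.6,1],[-11,5.2,1.5],[-13,6.3,2],[-14.3,6.8,2.5],[-14.3,6.8,2.5],[-14.3,6.8,2.5],[-14.3,6.8,2.5],[-14.3,6.8,2.5],[-14.3,6.8,2.5]],"rotation":[[0,0,0],[0,0,0],[0,0,0],[0,0,0],[0,0,0],[0,0,0],[0,0,0],[0,0,0],[0,0,0],[0,0,0]],"grip":[0,0,0,0,0,0,0,0,0,0]}'
python3 - <<'E'
from h import *
c=manip.calibration("wrist");a=manip.grab_frame("wrist");np.save("w1.npy",a)
import pickle;pickle.dump((c,manip.state()),open("w1.pkl","wb"))
hsv=cv2.cvtColor(a,cv2.COLOR_RGB2HSV)
m=cv2.inRange(hsv,(95,80,30),(120,255,200));m=cv2.morphologyEx(m,cv2.MORPH_CLOSE,np.ones((5,5)))
for k in cv2.findContours(m,cv2.RETR_EXTERNAL,2)[0]:
    if cv2.contourArea(k)>1500: (u,v),r=cv2.minEnclosingCircle(k);print(u,v,r,onz(c,u,v,.015))
r=((hsv[...,0]<8)|(hsv[...,0]>172))&(hsv[...,1]>130)&(hsv[...,2]>70)
n,l,s,ce=cv2.connectedComponentsWithStats(r.astype(np.uint8))
for i in range(1,n):
    if s[i,4]>8: print("red",s[i],ce[i],onz(c,*ce[i],.02)[:2],onz(c,*ce[i],.054)[:2])
save("w1",a)
E
```

```text
time: 1.77
tool_pos: [0.4451, 0.0768, 0.1905]
tool_rot: [0.0, 0.707, 0.707, 0.0]
contact_force: [-0.2, -0.2, -0.0]
gripper_width: 1.001
134.11538696289062 224.03846740722656 35.049720764160156 [ 0.50039507 -0.05302009  0.015     ]
248.3022003173828 174.0 46.39286422729492 [0.44458449 0.07046491 0.015     ]
red [445 131  33  59 960] [459.34479167 160.39375   ] [0.42930419 0.27960091] [0.42177567 0.25591208]
red [246 204   6   3  16] [248.1875 205.    ] [0.47652637 0.07024716] [0.46349848 0.0709391 ]
red [249 210   2   9  17] [249.47058824 213.76470588] [0.48635772 0.07153388] [0.4721849  0.07207597]
red [103 212   7   4  13] [106.23076923 213.38461538] [ 0.48590796 -0.07852865] [ 0.47178751 -0.06051068]
```

View pics/w1.png

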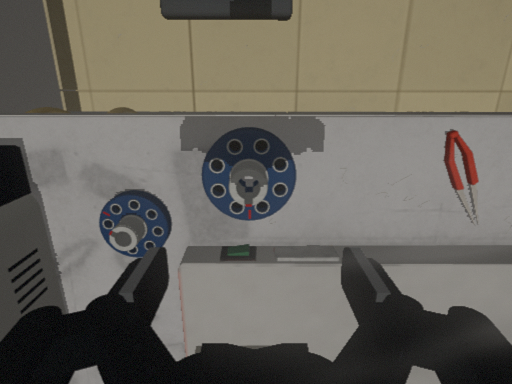

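The wrist view shows rotor A at (248,174), its keyway mark at (249,214) pointing to +x (about 1°), and B at (134,224). The rotor is at about (0.445, 0.0705). I descend and grip.

```bash
python3 -m pendant '{"linear":[[-0.6,0,3],[-0.6,0,6],[-0.6,0,9],[-0.6,0,11.5],[-0.6,0,13],[-0.6,0,14.2],[-0.6,0,14.2],[-0.6,0,14.2],[-0.6,0,14.2],[-0.6,0,14.2]],"rotation":[[0,0,0],[0,0,0],[0,0,0],[0,0,0],[0,0,0],[0,0,0],[0,0,0],[0,0,0],[0,0,0],[0,0,0]],"grip":[0,0,0,0,0,0,0,0,0.3,0.6]}'
python3 -m pendant '{"linear":[[0,0,0],[0,0,0],[0,0,0],[0,0,0],[0,0,0],[0,0,0],[0,0,0],[0,0,0],[0,0,0],[0,0,0]],"rotation":[[0,0,0],[0,0,0],[0,0,0],[0,0,0],[0,0,0],[0,0,0],[0,0,0],[0,0,0],[0,0,0],[0,0,0]],"grip":[1,1,1,1,1,1,1,1,1,1]}'
python3 -c "
from h import *
print(manip.tcp_to_tips)"
```

```text
time: 2.65
tool_pos: [0.4464, 0.0701, 0.0496]
tool_rot: [0.001, 0.707, 0.707, 0.001]
contact_force: [0.5, -0.2, -0.5]
gripper_width: 0.757
time: 3.48
tool_pos: [0.4462, 0.0699, 0.0494]
tool_rot: [0.001, 0.707, 0.707, 0.001]
contact_force: [-1.5, 1.3, 6.4]
gripper_width: 0.407
0.022
```

Gripped (34.6 mm opening). I lift the rotor and go to a vantage point beside the centrifuge.

```bash
python3 -m pendant '{"linear":[[0,0,-2],[0,0,-5],[0,0,-9],[-1,0.5,-12.5],[-4,1.5,-15],[-7,2.5,-17.5],[-10,3.5,-19.5],[-13,4.5,-21.5],[-16,5.4,-23],[-17,5.4,-23]],"rotation":[[0,0,0],[0,0,0],[0,0,0],[0,0,0],[0,0,0],[0,0,0],[0,0,0],[0,0,0],[0,0,0],[0,0,0]],"grip":[1,1,1,1,1,1,1,1,1,1]}'
python3 -m pendant '{"linear":[[0,0,0],[0,0,0],[0,0,0],[0,0,0],[0,0,0],[0,0,0],[0,0,0],[0,0,0],[0,0,0],[0,0,0]],"rotation":[[0,0,0],[0,0,0],[0,0,0],[0,0,0],[0,0,0],[0,0,0],[0,0,0],[0,0,0],[0,0,0],[0,0,0]],"grip":[1,1,1,1,1,1,1,1,1,1]}'
python3 - <<'E'
from h import *
c=manip.calibration("wrist");a=manip.grab_frame("wrist");np.save("w2.npy",a)
import pickle;pickle.dump((c,manip.state()),open("w2.pkl","wb"))
print(proj(c,[.545,-.239,.11]))
save("w2",cv2.resize(a,(800,600),interpolation=cv2.INTER_CUBIC))
E
```

```text
time: 4.32
tool_pos: [0.501, -0.1041, 0.2814]
tool_rot: [0.003, 0.708, 0.706, 0.001]
contact_force: [-0.2, -0.3, -2.2]
gripper_width: 0.403
time: 5.15
tool_pos: [0.4991, -0.1001, 0.2782]
tool_rot: [0.0, 0.707, 0.707, 0.0]
contact_force: [-0.6, -0.1, -4.3]
gripper_width: 0.399
(np.float64(121.779699165972), np.float64(218.89999908013243))
```

View pics/w2.png

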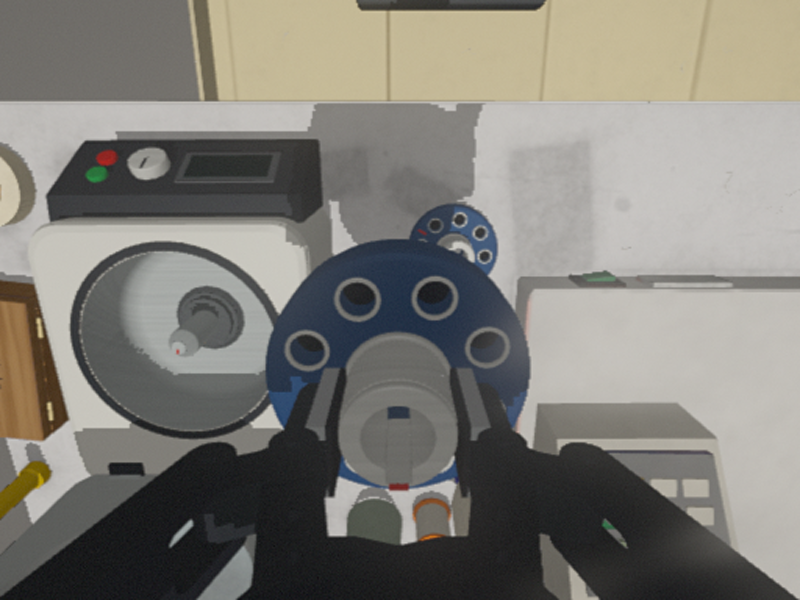

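The picture shows the bowl rim around (175,340), the shaft tip at (183,348) with its red line, and the rotor upright in the jaws with its keyway (398,487) pointing to +x. Next I fit the numbers and enlarge the tip.

```bash
python3 - <<'E'
from h import *
import pickle
c,st=pickle.load(open("w2.pkl","rb"));a=np.load("w2.npy")
hsv=cv2.cvtColor(a,cv2.COLOR_RGB2HSV)
r=((hsv[...,0]<10)|(hsv[...,0]>170))&(hsv[...,1]>90)&(hsv[...,2]>60)
n,l,s,ce=cv2.connectedComponentsWithStats(r.astype(np.uint8),connectivity=8)
for i in range(1,n):
    if s[i,4]>3: print("red",s[i],ce[i])
# rim: dark pixels band, largest contour in ROI
g=cv2.cvtColor(a,cv2.COLOR_RGB2GRAY)
m=((g<75)).astype(np.uint8);m[:150]=0;m[:,:40]=0;m[:,185:]=0;m[285:]=0
cs=sorted(cv2.findContours(m,cv2.RETR_EXTERNAL,1)[0],key=lambda k:-np.prod(cv2.boundingRect(k)[2:]))
k=cs[0];print(cv2.boundingRect(k))
pts=np.array([onz(c,u,v,.115)[:2] for u,v in k[:,0] if u<170])
A=np.c_[2*pts,np.ones(len(pts))];x=np.linalg.lstsq(A,(pts**2).sum(1),rcond=None)[0];rr=np.sqrt(x[2]+x[0]**2+x[1]**2);res=np.hypot(*(pts-x[:2]).T)-rr
ok=abs(res)<.004;x=np.linalg.lstsq(A[ok],(pts[ok]**2).sum(1),rcond=None)[0];print("rim",x[:2],np.sqrt(x[2]+x[0]**2+x[1]**2),ok.mean())
for z in(.105,.11,.115,.12,.125): print(z,onz(c,183/1.5625,347/1.5625,z))
print("proj axis",[(z,np.round(proj(c,[x[0],x[1],z]),1)) for z in(.06,.07,.11,.12)])
A=cv2.resize(a[200:250,90:165],(450,300),interpolation=cv2.INTER_CUBIC)
B=cv2.resize(a[255:325,205:310],(450,300),interpolation=cv2.INTER_CUBIC);save("w2c",np.vstack([A,B]))
E
```

```text
red [ 61  96  15  10 120] [ 68.175 100.525]
red [268 147   5   3   9] [269.77777778 148.11111111]
red [249 309  13   5  50] [254.84 311.36]
(45, 155, 140, 130)
rim [ 0.54592029 -0.24460005] 0.06769389169361084 1.0
0.105 [ 0.55085808 -0.2468754   0.105     ]
0.11 [ 0.54861773 -0.24439273  0.11      ]
0.115 [ 0.54637737 -0.24191005  0.115     ]
0.12 [ 0.54413702 -0.23942737  0.12      ]
0.125 [ 0.54189666 -0.23694469  0.125     ]
proj axis [(0.06, array([134.6, 202.9])), (0.07, array([131.4, 205.9])), (0.11, array([116.6, 219.7])), (0.12, array([112.3, 223.7]))]
```

View pics/w2c.png

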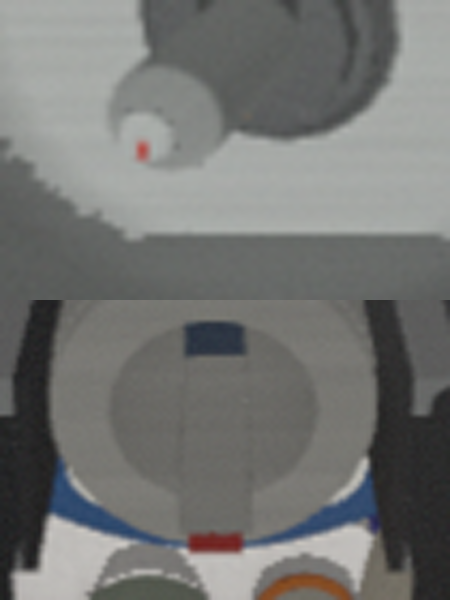

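The tip crop shows the red line pointing to +x and somewhat towards −y (roughly −20°). The tip is small in this view, so I take a nearer one before committing.

```bash
python3 -m pendant '{"linear":[[-0.5,0.5,2],[-1,1,4],[-1.5,1.5,6],[-2,2,8],[-2,2.1,8.8],[-2,2.1,8.8],[-2,2.1,8.8],[-2,2.1,8.8],[-2,2.1,8.8],[-2,2.1,8.8]],"rotation":[[0,0,0],[0,0,0],[0,0,0],[0,0,0],[0,0,0],[0,0,0],[0,0,0],[0,0,0],[0,0,0],[0,0,0]],"grip":[1,1,1,1,1,1,1,1,1,1]}'
python3 - <<'E'
from h import *
import pickle
c=manip.calibration("wrist");st=manip.state();F=[manip.grab_frame("wrist") for _ in range(4)]
a=np.mean(F,0);pickle.dump((c,st,a),open("w3.pkl","wb"))
u,v=proj(c,[.546,-.243,.112]);print(u,v)
u0,v0=int(u)-25,int(v)-22
cr=a[v0:v0+44,u0:u0+50]
red=np.clip(cr[...,0]-cr[...,1:].max(2)-12,0,None);yy,xx=np.mgrid[:44,:50]
print("red",u0+(red*xx).sum()/red.sum(),v0+(red*yy).sum()/red.sum(),red.sum(),(red>0).sum())
save("w3c",cv2.resize(cr.astype(np.uint8),(600,528),interpolation=cv2.INTER_CUBIC));print(u0,v0)
E
```

```text
time: 6.03
tool_pos: [0.5208, -0.1203, 0.1918]
tool_rot: [0.001, 0.707, 0.707, 0.001]
contact_force: [0.1, 0.0, -4.0]
gripper_width: 0.401
90.32151583226403 240.67372525883536
red 83.74166921430755 247.46468969734025 817.75 18
65 218
```

View pics/w3c.png

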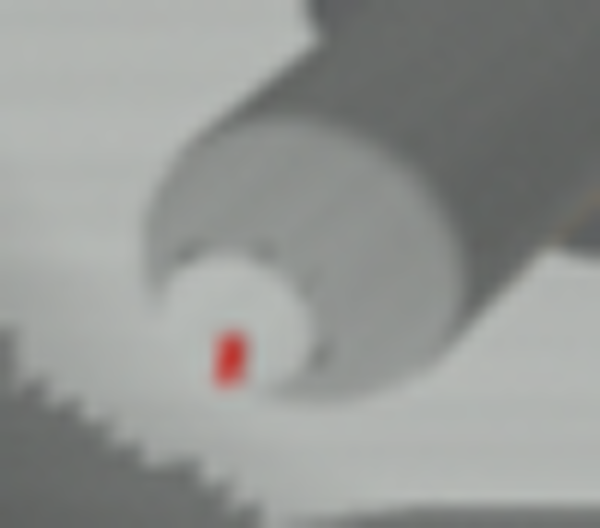

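```bash
python3 - <<'E'
from h import *
import pickle
c,st,a=pickle.load(open("w3.pkl","rb"))
f=lambda x,y,z:onz(c,65+x/12-.5,218+y/12-.5,z)
for z in(.11,.115,.12,.125):
    ce=f(237.5,322,z);r=f(231,359,z);l1,l2=f(236,333,z),f(226,385,z);R_=f(313,322,z);L_=f(162,322,z)
    ang=lambda d:np.degrees(np.arctan2(d[1],d[0]))
    print(z,ce[:2],"dir",ang(r-ce),"line",ang(l2-l1),"far",ang(l2-ce),"width",np.hypot(*(R_-L_)[:2]))
c2,s2=pickle.load(open("w2.pkl","rb"));zt=s2["tool_pos"][2]+.0046
g=lambda x,y,z:onz(c2,205+x*105/450-.5,255+(y-300)*70/300-.5,z)
print("tcp",s2["tool_pos"])
# hub top outer ring: left 48, right 378 at y~400; bore left 110, right 317 at y 408; bottom ~540
for n,p in(("hubL",(48,395)),("hubR",(378,395)),("boreL",(110,408)),("boreR",(317,408)),("boreTop",(213,322)),("redmark",(216,542)),("kwL",(182,500)),("kwR",(252,500)),("bluetop",(214,322))): print(n,g(*p,zt)[:2]-s2["tool_pos"][:2])
print(R.from_quat(np.roll(s2["tool_rot"],-1)).as_matrix()[:2,0])
E
```

```text
0.11 [ 0.55013364 -0.24931084] dir -18.55781717730342 line -19.31711741109695 far -18.873147403762143 width 0.00951997585950503
0.115 [ 0.54742607 -0.24614341] dir -18.557817177305147 line -19.31711741109717 far -18.873147403762243 width 0.00928568560429566
0.12 [ 0.5447185  -0.24297599] dir -18.557817177303125 line -19.31711741109716 far -18.87314740376189 width 0.009051395349086402
0.125 [ 0.54201093 -0.23980856] dir -18.557817177304145 line -19.317117411096568 far -18.873147403761863 width 0.008817105093877144
tcp [ 0.49914392 -0.10013102  0.27820206]
hubL [-0.00100512 -0.01779778]
hubR [-0.0009413   0.01699148]
boreL [ 0.00060472 -0.01130481]
boreR [0.00064515 0.01059759]
boreTop [-0.00973435 -0.00039395]
redmark [ 1.78076339e-02 -9.97222184e-05]
kwL [ 0.01227155 -0.00378984]
kwR [0.01228622 0.00381415]
bluetop [-0.00973417 -0.00029065]
[6.38588975e-04 9.99999796e-01]
```

Tip at about (0.5455, −0.244, 0.118); key direction about −19°; rotor keyway about 0° and the rotor is centred in the jaws. I move over the shaft, turning +19° about tool z.

```bash
python3 -m pendant '{"linear":[[-2,0.4,0],[-4,0.8,0],[-6.5,1.2,0],[-9,1.8,0],[-11,2.2,0],[-12.3,2.4,0],[-12.3,2.4,0],[-12.3,2.4,0],[-12.3,2.4,0],[-12.3,2.4,0]],"rotation":[[0,0,3],[0,0,6],[0,0,9],[0,0,12],[0,0,15],[0,0,18],[0,0,19],[0,0,19],[0,0,19],[0,0,19]],"grip":[1,1,1,1,1,1,1,1,1,1]}'
python3 - <<'E'
from h import *
st=manip.state();print(st["tool_pos"],np.degrees(np.arctan2(*R.from_quat(np.roll(st["tool_rot"],-1)).as_matrix()[[1,0],1])),toolrel([.5455,-.244,.19]))
c=manip.calibration("wrist");a=manip.grab_frame("wrist");save("w4",a)
E
```

```text
time: 7.07
tool_pos: [0.5439, -0.2423, 0.19]
tool_rot: [-0.0, 0.814, 0.581, 0.0]
contact_force: [0.7, -0.6, -3.6]
gripper_width: 0.402
[ 0.54389278 -0.24225697  0.19002897] -18.950479461989165 [-0.11266193  0.20861725  0.00276455]
```

View pics/w4.png

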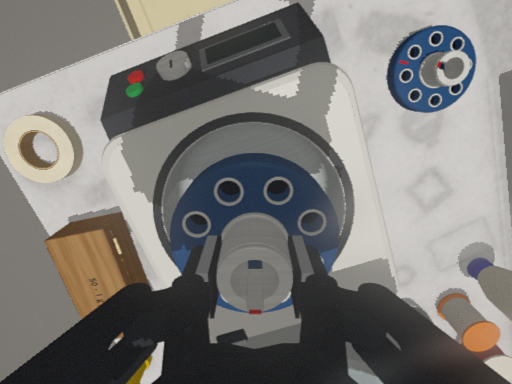

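The rotor (255,250) is concentric with the bowl rim. I correct 2 mm and lower slowly to the tip.

```bash
python3 -m pendant '{"linear":[[-0.1,0.1,0.5],[-0.1,0.2,1],[-0.1,0.2,1.4],[-0.1,0.2,1.8],[-0.1,0.2,2.1],[-0.1,0.2,2.4],[-0.1,0.2,2.7],[-0.1,0.2,3],[-0.1,0.2,3],[-0.1,0.2,3]],"rotation":[[0,0,0],[0,0,0],[0,0,0],[0,0,0],[0,0,0],[0,0,0],[0,0,0],[0,0,0],[0,0,0],[0,0,0]],"grip":[1,1,1,1,1,1,1,1,1,1]}'
```

```text
time: 7.95
tool_pos: [0.5455, -0.2448, 0.1599]
tool_rot: [-0.0, 0.814, 0.58, -0.0]
contact_force: [0.3, 0.3, -3.0]
gripper_width: 0.4
```

```bash
python3 -m pendant '{"linear":[[0,0,0.2],[0,0,0.4],[0,0,0.6],[0,0,0.8],[0,0,1.0],[0,0,1.2],[0,0,1.4],[0,0,1.5],[0,0,1.6],[0,0,1.6]],"rotation":[[0,0,0],[0,0,0],[0,0,0],[0,0,0],[0,0,0],[0,0,0],[0,0,0],[0,0,0],[0,0,0],[0,0,0]],"grip":[1,1,1,1,1,1,1,1,1,1]}'
```

```text
time: 8.78
tool_pos: [0.5455, -0.2446, 0.1438]
tool_rot: [-0.0, 0.814, 0.58, 0.0]
contact_force: [-0.3, 1.8, -3.4]
gripper_width: 0.397
```

```bash
python3 -m pendant '{"linear":[[0,0,0.1],[0,0,0.2],[0,0,0.3],[0,0,0.4],[0,0,0.5],[0,0,0.6],[0,0,0.7],[0,0,0.8],[0,0,0.8],[0,0,0.8]],"rotation":[[0,0,0],[0,0,0],[0,0,0],[0,0,0],[0,0,0],[0,0,0],[0,0,0],[0,0,0],[0,0,0],[0,0,0]],"grip":[1,1,1,1,1,1,1,1,1,1]}'
```

```text
time: 9.62
tool_pos: [0.5455, -0.2446, 0.1358]
tool_rot: [-0.0, 0.814, 0.58, 0.0]
contact_force: [-1.1, 3.9, -1.9]
gripper_width: 0.407
```

```bash
python3 -m pendant '{"linear":[[0.05,0,0],[0.05,0,0.1],[0.05,0,0.2],[0.05,0,0.3],[0.05,0,0.4],[0.05,0,0.5],[0.05,0,0.6],[0.05,0,0.6],[0.05,0,0.6],[0.05,0,0.6]],"rotation":[[0,0,0],[0,0,0],[0,0,0],[0,0,0],[0,0,0],[0,0,0],[0,0,0],[0,0,0],[0,0,0],[0,0,0]],"grip":[1,1,1,1,1,1,1,1,1,1]}'
```

```text
time: 10.45
tool_pos: [0.5459, -0.2441, 0.13]
tool_rot: [-0.0, 0.814, 0.58, 0.0]
contact_force: [0.6, 5.2, -0.8]
gripper_width: 0.409
```

```bash
python3 -m pendant '{"linear":[[0.03,0,0.1],[0.05,0,0.1],[0.05,0,0.2],[0.05,0,0.2],[0.05,0,0.3],[0.05,0,0.3],[0.05,0,0.4],[0.05,0,0.4],[0.05,0,0.4],[0.05,0,0.4]],"rotation":[[0,0,0],[0,0,0],[0,0,0],[0,0,0],[0,0,0],[0,0,0],[0,0,0],[0,0,0],[0,0,0],[0,0,0]],"grip":[1,1,1,1,1,1,1,1,1,1]}'
```

```text
time: 11.28
tool_pos: [0.546, -0.2439, 0.126]
tool_rot: [0.0, 0.814, 0.58, 0.0]
contact_force: [1.5, 3.6, -1.9]
gripper_width: 0.401
```

```bash
python3 -m pendant '{"linear":[[0.05,0.03,0.1],[0.05,0.03,0.1],[0.05,0.03,0.2],[0.05,0.03,0.2],[0.05,0.03,0.3],[0.05,0.03,0.3],[0.05,0.03,0.4],[0.05,0.03,0.4],[0.05,0.03,0.4],[0.05,0.03,0.4]],"rotation":[[0,0,0],[0,0,0],[0,0,0],[0,0,0],[0,0,0],[0,0,0],[0,0,0],[0,0,0],[0,0,0],[0,0,0]],"grip":[1,1,1,1,1,1,1,1,1,1]}'
```

```text
time: 12.12
tool_pos: [0.5461, -0.2437, 0.1218]
tool_rot: [-0.0, 0.814, 0.58, -0.0]
contact_force: [-1.5, -0.6, -3.6]
gripper_width: 0.403
```

```bash
python3 -m pendant '{"linear":[[0,0,0],[0,0,0.1],[0,0,0.1],[0,0,0.15],[0,0,0.2],[0,0,0.2],[0,0,0.25],[0,0,0.3],[0,0,0.3],[0,0,0.3]],"rotation":[[0,0,0],[0,0,0],[0,0,0],[0,0,0],[0,0,0],[0,0,0],[0,0,0],[0,0,0],[0,0,0],[0,0,0]],"grip":[1,1,1,1,1,1,1,1,1,1]}'
```

```text
time: 12.95
tool_pos: [0.5463, -0.2435, 0.1204]
tool_rot: [-0.0, 0.814, 0.58, -0.0]
contact_force: [-6.5, 1.3, 5.2]
gripper_width: 0.403
```

Contact at TCP z 0.1204, against about 0.121 predicted for home and 0.137 for resting on the key. I look into the bore to check.

```bash
python3 - <<'E'
from h import *
c=manip.calibration("wrist");a=manip.grab_frame("wrist");save("w5",cv2.resize(a[210:330,180:330],(750,600),interpolation=cv2.INTER_CUBIC))
print(manip.state()["contact_force"],manip.state()["ft_torque"])
E
```

```text
[-6.85260714  2.0133071   5.49751235] [ 0.31101346  1.1038176  -0.02786542]
```

View pics/w5.png

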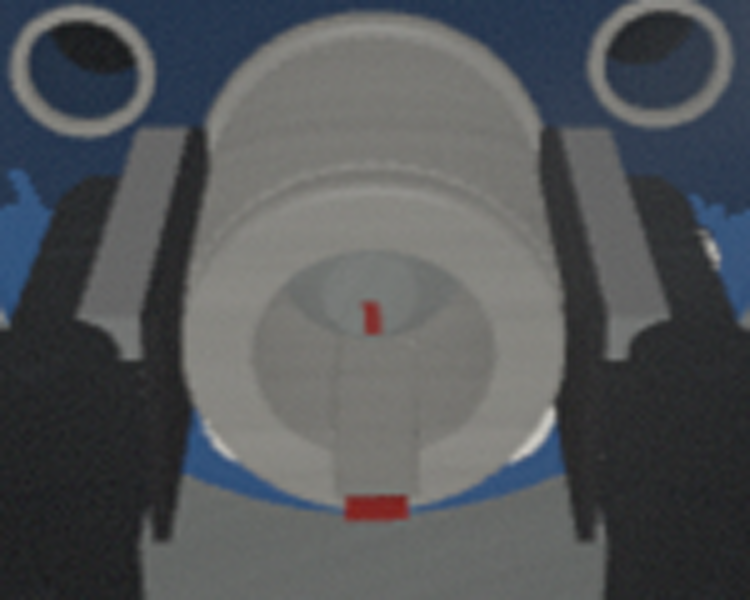

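```bash
python3 - <<'E'
from h import *
c=manip.calibration("wrist");p=manip.state()["tool_pos"]
for d in(0,.008,.016,.024):
    u,v=proj(c,[p[0],p[1],p[2]+.0046-d]);print(d,(u-180+.5)*5,(v-210+.5)*5)
E
```

```text
0 379.2362457102099 343.9594104978738
0.008 378.896530303311 294.6933113442489
0.016 378.59095911128094 250.37886360555035
0.024 378.31463078235333 210.30526501260937
```

The tip centre at v≈298 matches the 8 mm depth of a home rotor (294), not 24 mm (210). The red line and keyway agree. I release partially and lift out.

```bash
python3 -m pendant '{"linear":[[0,0,0],[0,0,0],[0,0,0],[0,0,0],[0,0,0],[0,0,0],[0,0,0],[0,0,0],[0,0,0],[0,0,0]],"rotation":[[0,0,0],[0,0,0],[0,0,0],[0,0,0],[0,0,0],[0,0,0],[0,0,0],[0,0,0],[0,0,0],[0,0,0]],"grip":[0.5,0.4,0.35,0.35,0.35,0.35,0.35,0.35,0.35,0.35]}'
python3 -m pendant '{"linear":[[0,0,-0.5],[0,0,-1],[0,0,-2],[0,0,-4],[0,0,-6],[0,0,-8],[0,0,-8],[0,0,-8],[0,0,-8],[0,0,-8]],"rotation":[[0,0,0],[0,0,0],[0,0,0],[0,0,0],[0,0,0],[0,0,0],[0,0,0],[0,0,0],[0,0,0],[0,0,0]],"grip":[0.35,0.35,0.35,0.35,0.35,0.35,0.35,0.35,0.35,0.35]}'
python3 - <<'E'
from h import *
c=manip.calibration("wrist");a=manip.grab_frame("wrist");save("w6",cv2.resize(a,(640,480)))
print([ (z,proj(c,[.5463,-.2435,z])) for z in(.09,.118,.126)])
E
```

```text
time: 13.83
tool_pos: [0.5464, -0.2435, 0.1191]
tool_rot: [-0.0, 0.814, 0.58, 0.0]
contact_force: [0.4, 0.0, -0.3]
gripper_width: 0.648
time: 14.67
tool_pos: [0.5456, -0.243, 0.1976]
tool_rot: [-0.001, 0.814, 0.58, -0.001]
contact_force: [0.5, 0.4, 0.4]
gripper_width: 0.647
[(0.09, (np.float64(254.4216255083734), np.float64(197.61694642931982))), (0.118, (np.float64(254.49562530947685), np.float64(210.5257470523205))), (0.126, (np.float64(254.5202345165603), np.float64(214.8186686952627)))]
```

View pics/w6.png

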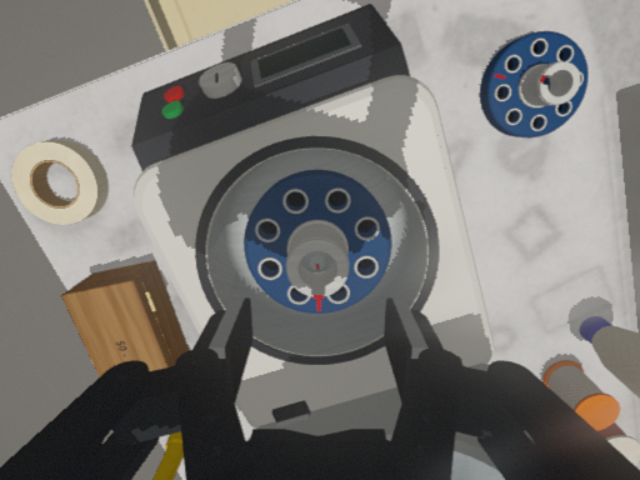

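Rotor checks out: home, concentric, red mark and red line aligned, and the gripper is clear (contact ≈0). Now the lid. I rise, close the fingers and square the tool up, then go over the handle and behind it.

```bash
python3 -m pendant '{"linear":[[0,0,-3],[0,0,-6],[0,0,-9],[0,0,-12],[0,0,-15],[0,0,-18],[0,0,-21],[0,0,-22.5],[0,0,-22.5],[0,0,-22.5]],"rotation":[[0,0,0],[0,0,-3],[0,0,-6],[0,0,-9],[0,0,-12],[0,0,-15],[0,0,-18],[0,0,-19],[0,0,-19],[0,0,-19]],"grip":[0.5,0.7,1,1,1,1,1,1,1,1]}'
python3 - <<'E'
from h import *
print(toolrel([.685,-.243,.42]),manip.state()["gripper_width"],manip.state()["joint_pos"])
b=manip.grab_frame("scene")
save("s1",cv2.resize(b[90:240,190:390],(800,600),interpolation=cv2.INTER_CUBIC))
E
```

```text
time: 15.55
tool_pos: [0.5465, -0.2436, 0.4233]
tool_rot: [-0.0, 0.708, 0.707, -0.0]
contact_force: [-0.6, 0.4, -1.4]
gripper_width: -0.003
[ 0.07838327 13.85405127  0.32726625] -0.0029278340430823244 [-5.43590132e-01 -5.47898973e-02  1.44229293e+00 -3.69929754e-05
  1.75454320e+00 -2.11270733e+00]
```

View pics/s1.png

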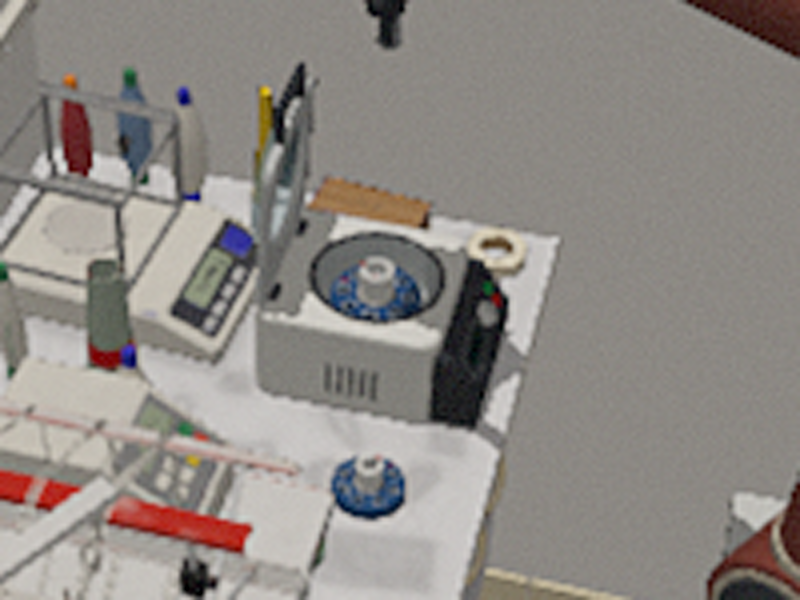

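The scene view shows the lid upright, its dark handle bar at the top (292,95), and the rotor seated in the bowl at (375,285). Nothing stands in the space behind the handle. I go over and down behind the bar.

```bash
python3 -m pendant '{"linear":[[0,3,0],[0,6,0],[0,9,0],[0,12,0],[0,14,0],[0,14.5,0.5],[0,14.5,2.5],[0,14.5,4.5],[0,14.5,6.5],[0,14.5,7.5]],"rotation":[[0,0,0],[0,0,0],[0,0,0],[0,0,0],[0,0,0],[0,0,0],[0,0,0],[0,0,0],[0,0,0],[0,0,0]],"grip":[1,1,1,1,1,1,1,1,1,1]}'
```

```text
time: 16.43
tool_pos: [0.6894, -0.243, 0.3426]
tool_rot: [-0.004, 0.708, 0.707, -0.002]
contact_force: [-0.4, -0.4, -1.2]
gripper_width: -0.001
```

```bash
python3 -m pendant '{"linear":[[0,-0.8,0],[0,-1.6,0],[0,-2.4,0],[0,-3.2,0],[0,-4,0],[0,-4.8,0.1],[0,-5.6,0.2],[0,-6.4,0.3],[0,-7.2,0.4],[0,-8,0.5]],"rotation":[[0,0,0],[0,0,0],[0,0,0],[0,0,0],[0,0,0],[0,0,0],[0,0,0],[0,0,0],[0,0,0],[0,0,0]],"grip":[1,1,1,1,1,1,1,1,1,1]}'
```

```text
time: 17.27
tool_pos: [0.6106, -0.2436, 0.3442]
tool_rot: [0.0, 0.707, 0.707, 0.0]
contact_force: [2.1, -1.1, -0.8]
gripper_width: 0.002
```

```bash
python3 -m pendant '{"linear":[[0,-0.8,0.2],[0,-1.6,0.4],[0,-2.3,0.7],[0,-3,0.9],[0,-3.7,1.1],[0,-4.4,1.35],[0,-5.1,1.6],[0,-5.8,1.8],[0,-6.3,2],[0,-6.8,2.25]],"rotation":[[0,0,0],[0,0,0],[0,0,0],[0,0,0],[0,0,0],[0,0,0],[0,0,0],[0,0,0],[0,0,0],[0,0,0]],"grip":[1,1,1,1,1,1,1,1,1,1]}'
python3 - <<'E'
from h import *
# lid handle estimate from the wrist picture: dark bar near tips
b=manip.grab_frame("scene");save("s2",cv2.resize(b[90:240,190:390],(800,600),interpolation=cv2.INTER_CUBIC))
E
```

```text
time: 18.1
tool_pos: [0.5428, -0.2434, 0.3219]
tool_rot: [0.0, 0.707, 0.707, 0.0]
contact_force: [3.7, -0.0, -0.1]
gripper_width: 0.0
```

View pics/s2.png

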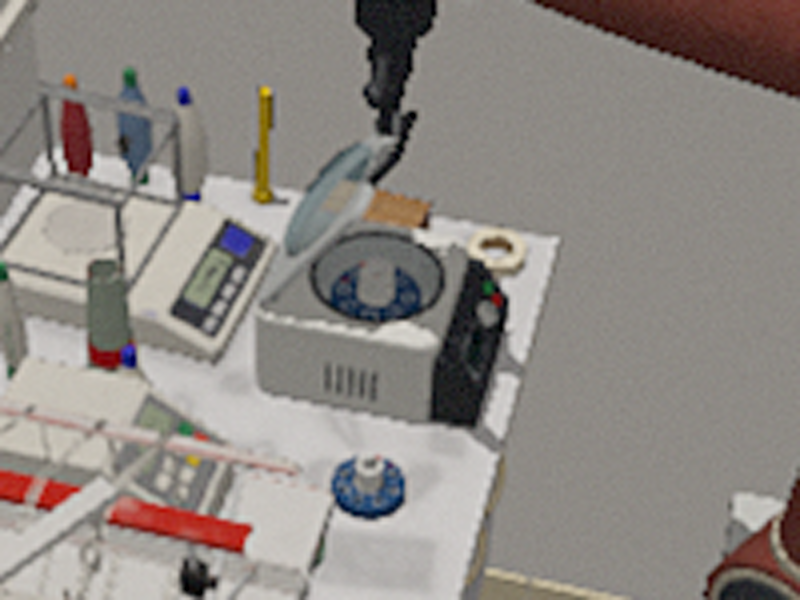

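The lid (330,200) follows, at roughly 55°. View budget is used up, so from here I rely on forces and numeric image checks. Next the fingertips go over the bar.

```bash
python3 -m pendant '{"linear":[[0,-0.8,0.4],[0,-1.6,0.85],[0,-2.4,1.3],[0,-3.1,1.8],[0,-3.7,2.3],[0,-4.3,2.8],[0,-4.8,3.2],[0,-5.3,3.6],[0,-5.7,4],[0,-5.7,4]],"rotation":[[0,0,0],[0,0,0],[0,0,0],[0,0,0],[0,0,0],[0,0,0],[0,0,0],[0,0,0],[0,0,0],[0,0,0]],"grip":[1,1,1,1,1,1,1,1,1,1]}'
```

```text
time: 18.98
tool_pos: [0.4852, -0.2433, 0.2806]
tool_rot: [-0.001, 0.708, 0.707, -0.001]
contact_force: [-0.6, 0.3, 0.5]
gripper_width: 0.004
```

```bash
python3 -m pendant '{"linear":[[0,-0.5,0.6],[0,-1,1.2],[0,-1.5,1.7],[0,-1.9,2.2],[0,-2.3,2.8],[0,-2.6,3.2],[0,-2.8,3.6],[0,-3,4],[0,-3.2,4.4],[0,-3.4,4.8]],"rotation":[[0,0,0],[0,0,0],[0,0,0],[0,0,0],[0,0,0],[0,0,0],[0,0,0],[0,0,0],[0,0,0],[0,0,0]],"grip":[1,1,1,1,1,1,1,1,1,1]}'
python3 - <<'E'
from h import *
# numeric look: dark pixels of the bar beside the fingers in the wrist view, at predicted bar row
c=manip.calibration("wrist");p=manip.state()["tool_pos"];a=manip.grab_frame("wrist");np.save("w7.npy",a)
g=cv2.cvtColor(a,cv2.COLOR_RGB2GRAY)
for z in(p[2]-.0275,):
  for y in(-.21,-.28,-.2434):
    u,v=proj(c,[p[0],y,z]);print(y,u,v)
u=int(proj(c,[p[0],-.275,p[2]-.0275])[0]);print(u,[(v,int(g[v,u-3:u+4].mean())) for v in range(100,384,6)])
u=int(proj(c,[p[0],-.212,p[2]-.0275])[0]);print(u,[(v,int(g[v,u-3:u+4].mean())) for v in range(100,384,6)])
E
```

```text
time: 19.82
tool_pos: [0.4519, -0.2434, 0.2334]
tool_rot: [-0.0, 0.707, 0.707, -0.0]
contact_force: [-1.5, 0.3, 3.2]
gripper_width: -0.0
-0.21 315.2584589549727 244.34414041422437
-0.28 188.94308770518563 244.5610365615883
-0.2434 254.9937956512676 244.4476208787429
197 [(100, 177), (106, 130), (112, 182), (118, 173), (124, 172), (130, 119), (136, 54), (142, 54), (148, 64), (154, 62), (160, 69), (166, 83), (172, 57), (178, 53), (184, 65), (190, 66), (196, 51), (202, 106), (208, 182), (214, 120), (220, 119), (226, 117), (232, 47), (238, 51), (244, 46), (250, 70), (256, 62), (262, 56), (268, 49), (274, 47), (280, 80), (286, 82), (292, 33), (298, 31), (304, 31), (310, 30), (316, 28), (322, 27), (328, 24), (334, 25), (340, 25), (346, 23), (352, 23), (358, 22), (364, 22), (370, 21), (376, 20), (382, 20)]
311 [(100, 181), (106, 145), (112, 177), (118, 182), (124, 183), (130, 121), (136, 55), (142, 55), (148, 62), (154, 49), (160, 46), (166, 42), (172, 61), (178, 50), (184, 63), (190, 64), (196, 56), (202, 109), (208, 125), (214, 118), (220, 117), (226, 86), (232, 63), (238, 63), (244, 56), (250, 63), (256, 55), (262, 51), (268, 53), (274, 52), (280, 61), (286, 85), (292, 36), (298, 34), (304, 33), (310, 31), (316, 31), (322, 30), (328, 27), (334, 25), (340, 25), (346, 25), (352, 24), (358, 25), (364, 24), (370, 23), (376, 21), (382, 21)]
```

3.2 N upward: the tips push on the bar. Continue down the arc.

```bash
python3 -m pendant '{"linear":[[0,-0.4,0.8],[0,-0.8,1.6],[0,-1.1,2.4],[0,-1.4,3.2],[0,-1.6,4],[0,-1.8,4.8],[0,-1.9,5.5],[0,-2,6.2],[0,-2.1,6.8],[0,-2.1,7.3]],"rotation":[[0,0,0],[0,0,0],[0,0,0],[0,0,0],[0,0,0],[0,0,0],[0,0,0],[0,0,0],[0,0,0],[0,0,0]],"grip":[1,1,1,1,1,1,1,1,1,1]}'
```

```text
time: 20.7
tool_pos: [0.4309, -0.2432, 0.1597]
tool_rot: [-0.001, 0.707, 0.707, -0.0]
contact_force: [-0.5, -1.0, 1.6]
gripper_width: -0.0
```

```bash
python3 -m pendant '{"linear":[[0,-0.1,0.2],[0,-0.1,0.4],[0,-0.1,0.6],[0,-0.1,0.8],[0,-0.1,0.9],[0,-0.1,0.95],[0,-0.1,1],[0,-0.1,1.05],[0,-0.1,1.05],[0,-0.1,1.05]],"rotation":[[0,0,0],[0,0,0],[0,0,0],[0,0,0],[0,0,0],[0,0,0],[0,0,0],[0,0,0],[0,0,0],[0,0,0]],"grip":[1,1,1,1,1,1,1,1,1,1]}'
```

```text
time: 21.53
tool_pos: [0.4304, -0.2435, 0.1504]
tool_rot: [0.0, 0.707, 0.707, 0.0]
contact_force: [-0.8, 0.6, 2.2]
gripper_width: 0.0
```

```bash
python3 -m pendant '{"linear":[[0,0,0.05],[0,0,0.1],[0,0,0.15],[0,0,0.2],[0,0,0.2],[0,0,0.25],[0,0,0.25],[0,0,0.3],[0,0,0.3],[0,0,0.3]],"rotation":[[0,0,0],[0,0,0],[0,0,0],[0,0,0],[0,0,0],[0,0,0],[0,0,0],[0,0,0],[0,0,0],[0,0,0]],"grip":[1,1,1,1,1,1,1,1,1,1]}'
```

```text
time: 22.37
tool_pos: [0.4306, -0.2436, 0.15]
tool_rot: [-0.0, 0.707, 0.707, -0.0]
contact_force: [-7.2, 4.6, 16.2]
gripper_width: -0.0
```

A firm stop (16 N) at tip height 0.128 m, which is the shut handle's top (0.123 + 0.0055). I retreat and check numerically.

```bash
python3 -m pendant '{"linear":[[0,0,-1],[0,0,-3],[0,0,-6],[0,0,-9],[0,0,-12],[0,0,-14],[0,0,-14],[0,0,-14],[0,0,-14],[0,0,-14]],"rotation":[[0,0,0],[0,0,0],[0,0,0],[0,0,0],[0,0,0],[0,0,0],[0,0,0],[0,0,0],[0,0,0],[0,0,0]],"grip":[1,1,1,1,1,1,1,1,1,1]}'
python3 - <<'E'
from h import *
c=manip.calibration("wrist");a=manip.grab_frame("wrist").astype(int);g=a.mean(2);save("w8",a.astype(np.uint8))
for z in(.123,.132,.141):
    th=np.arcsin((z-.117)/.218);x=.646-.218*np.cos(th);print(z,"bar at",[np.round(proj(c,[x,y,z]),1) for y in(-.21,-.2435,-.277)])
for y in(-.215,-.272):
    u=int(proj(c,[.428,y,.123])[0]);print(u,[(v,int(g[v,u-2:u+3].mean())) for v in range(120,240,4)])
# other check: tape (cream) in top view vs start
t0=np.load("top0.npy").astype(int);t=manip.grab_frame("top").astype(int)
for n,(u,v,r) in dict(tape=(398,241,14),snips=(167,246,14),calc=(131,246,16)).items():
    print(n,np.abs(t[v-r:v+r,u-r:u+r]-t0[v-r:v+r,u-r:u+r]).mean())
print(manip.state()["contact_force"])
E
```

```text
time: 23.2
tool_pos: [0.4297, -0.2429, 0.2848]
tool_rot: [-0.002, 0.707, 0.707, -0.0]
contact_force: [-0.9, -0.1, 0.7]
gripper_width: 0.003
0.123 bar at [array([287.8, 177. ]), array([253.5, 177. ]), array([219.2, 177.1])]
0.132 bar at [array([288.8, 179.9]), array([253.5, 180. ]), array([218.2, 180.1])]
0.141 bar at [array([289.9, 183.5]), array([253.5, 183.5]), array([217.2, 183.6])]
282 [(120, 92), (124, 109), (128, 109), (132, 124), (136, 160), (140, 111), (144, 105), (148, 44), (152, 44), (156, 43), (160, 52), (164, 36), (168, 36), (172, 38), (176, 43), (180, 49), (184, 38), (188, 43), (192, 50), (196, 50), (200, 45), (204, 91), (208, 98), (212, 108), (216, 151), (220, 151), (224, 151), (228, 150), (232, 131), (236, 76)]
224 [(120, 93), (124, 109), (128, 136), (132, 164), (136, 150), (140, 107), (144, 105), (148, 46), (152, 45), (156, 44), (160, 51), (164, 95), (168, 106), (172, 47), (176, 55), (180, 53), (184, 44), (188, 43), (192, 53), (196, 53), (200, 44), (204, 93), (208, 100), (212, 106), (216, 152), (220, 152), (224, 152), (228, 152), (232, 134), (236, 70)]
tape 39.84608843537415
snips 5.632227891156463
calc 4.158528645833333
[ 0.30868394 -0.65822909 -0.33770302]
```

The tape patch in the top view changed; the arm probably covers it. I measure the tape in the wrist view instead, and the lid's height from its front edge.

```bash
python3 - <<'E'
from h import *
def cream(a,c,roi):
    h=cv2.cvtColor(a,cv2.COLOR_RGB2HSV);m=cv2.inRange(h,(15,25,110),(35,140,255));k=np.zeros_like(m);k[roi]=m[roi]
    k=cv2.morphologyEx(k,cv2.MORPH_OPEN,np.ones((3,3)))
    cs=[q for q in cv2.findContours(k,cv2.RETR_EXTERNAL,2)[0]]
    q=max(cs,key=cv2.contourArea);(u,v),r=cv2.minEnclosingCircle(q);return u,v,r,onz(c,u,v,.015)[:2]
print("start",cream(np.load("top0.npy"),manip.calibration("top"),np.s_[225:257,380:416]))
c=manip.calibration("wrist");a=manip.grab_frame("wrist")
print("pred",proj(c,[.466,-.41,.019]))
u,v=map(int,proj(c,[.466,-.41,.019]));print("now",cream(a,c,np.s_[max(v-50,0):v+50,max(u-55,0):u+55]))
t=manip.grab_frame("top");print("top patch mean",t[227:255,384:412].reshape(-1,3).mean(0),np.load("top0.npy")[227:255,384:412].reshape(-1,3).mean(0))
# bar edges: gradient along a column crossing only bar and the lid/panel
g=a.astype(float).mean(2)
for y in(-.265,-.272,-.278): 
    u=int(proj(c,[.428,y,.123])[0]);print(u,g[160:186,u-1:u+2].mean(1).astype(int).tolist())
E
```

```text
start (399.052001953125, 240.4199981689453, 10.983137130737305, array([ 0.45148485, -0.4322486 ]))
pred (np.float64(129.77680684799873), np.float64(183.7292192853263))
now (110.5, 172.0, 27.354257583618164, array([ 0.45071887, -0.43541853]))
top patch mean [100.04846939  82.13520408  74.16326531] [128.05357143 122.53954082 113.11479592]
231 [97, 94, 95, 100, 121, 123, 118, 114, 117, 119, 118, 80, 43, 44, 46, 50, 54, 59, 57, 54, 50, 49, 45, 42, 44, 44]
224 [47, 58, 73, 87, 102, 106, 106, 106, 107, 114, 111, 77, 44, 44, 48, 51, 56, 60, 59, 53, 51, 49, 47, 43, 43, 44]
218 [45, 44, 45, 44, 44, 43, 42, 43, 43, 44, 45, 41, 43, 45, 49, 51, 57, 60, 60, 56, 53, 51, 50, 49, 46, 45]
```

The tape hasn't moved (the arm covers it from above). The bar is centred at row 177, as predicted for a shut lid (0.04 rad open would be about 180). Handing in.

```bash
python3 -c "
from h import *
print(manip.job_done(), manip.state()['time'])"
```

```text
the job is handed in; nothing more can be done
the job is handed in; nothing more can be done
```

The larger blue rotor is home on the shaft with its keyway over the key, the lid is shut, and I handed the job in after about 23 s of robot time. No verdict was reported.

**Rotor:** I gripped it by the hub, turned it −19° to match the red line on the shaft, and lowered it gently. It landed at the predicted home height, with a highest reading of about 9 N. The shaft tip showed at the 8 mm depth of a seated rotor, against 24 mm if it were resting on the key. After I let go, the contact reading was about zero, and a last picture with the lid open showed the rotor centred in the bowl.

**Lid:** I pushed it shut with closed fingers behind, then over, the handle. It came to a firm stop at 16 N with the handle at its shut height of 123 mm. The last wrist picture put the bar at row 177, exactly as predicted for a shut lid. The arm was then raised clear.

**Checks that disagreed:** The top view near the tape roll had changed. The wrist camera put the roll within about 3 mm of its start position, so I took the change to be the arm covering it. The snips and calculator patches changed little. I did not check `spool_b`.

I viewed 12 pictures, the most allowed. Everything after the lid was half closed was checked by numbers only.

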